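Refit the tape counter's splined drive sprocket and lock it with a keeper

ROBOT

A 7-joint arm with a two-finger parallel gripper is mounted at the origin on the work surface; the furniture and walls round the work are solid. World frame = base frame: x ahead of the robot, y to its left, z up, the work surface at z = 0. Lengths are in m, angles in rad, forces in N, time in s.
With the tool pointing down it reaches from about 0.4 to 0.925 m from the base axis. Payload 4.1 kg.
Tool frame: the origin (TCP) lies between the finger pads; the fingertips stand 22 mm ahead of it and the grasp point (between the pads) lies 3 mm ahead of it; z points along the fingers, y is the line along which they close (so a half turn about z gives the same grasp; the last joint's range is limited). The gripper opens to 85 mm and grips with 20 to 120 N. Pads are 22 mm wide; open, the fingers measure 114 mm over their backs; the gripper's body (76 mm by 85 mm) begins 54 mm behind the grasp point. The pads swing forward as they close: fully open they stand 13 mm farther back than shut.
Start: joints at [1.083, 0.398, 0.045, 1.537, -0.019, 1.207, -0.051], TCP at [0.246, -0.602, 0.253] pointing down, gripper open.
Joint ranges: [-2.82, 2.82], [-0.49, 2.23], [-1.37, 1.46], [0, 2.46], [-1.36, 4.5], [0.23, 2], [-2.94, 2.94]. Speed limits (rad/s): [2.57, 2.57, 3.14, 3.14, 3.14, 3.14, 3.14].

INTERFACE

Orientations are given as [roll, pitch, yaw] about the fixed x, y, z axes, in that order (R = Rz(yaw) Ry(pitch) Rx(roll)).
In Python, from cell import ctrl gives the robot as it stands.
- The arm moves only by the tool servo_tool, never from a script. Its argument "series" is a list of rows, each a list of 2 entries, a list of its own where there are three numbers: the shift along the tool's x, y, z in m, then the turn, a rotation vector about the tool's x, y, z in rad. A call has 1 to 12 rows; each row is the pose to reach, as a shift and turn from the pose commanded when the call began, along the tool's axes at that moment; what a row does not reach only later rows make up. A row lasts 1/10 s, in which the tool goes at most 50 mm and 8.59 degrees, less where a joint would pass 70% of its speed; a pose out of reach is approached as far as the arm can. A call with a gripper value outside its range is refused whole. "jaw" is the closure, from 0 (fully open) to 1 (shut), set as the call begins (left out, the last holds). The fingers move at their own pace and stop on an object; "newtons" is the grip in N (left out, the last holds). Time passes only in rows, so rows that repeat a pose let the fingers close. It gives the time, the measured TCP pose, the force, the opening and the grip force at its end, in the units of the state.
- ctrl.state(): the state, without advancing time (a new reading comes with each control period).
- ctrl.read_camera(name): name is "scene" or "top" or "wrist"; returns the picture (400x640x3 uint8, red, green, blue); there is no depth.
- ctrl.camera_model(name): a dict with "fx", "fy", "cx", "cy" (pixels), "k1" (the pictures are not rectified: a ray, as slopes to the right and down, at radius r is drawn at 1 + k1 r^2 times it, then the intrinsics apply), "world_from_camera" (4x4, takes a point from camera to world coordinates). Camera axes: x right, y down, z forward; pixel columns grow to the right and rows downward; lengths in m; the calibration is good to about 2 mm. A picture is of the moment at which its call begins: read the wrist's pose just before it. camera_model takes no time and is no camera call; for the wrist camera it gives the pose at the moment of the call.
- ctrl.close_job(): hands the job in; it is judged then, once.
Trained networks look in the newest picture that a camera, given by its name, has taken for a name from the list of things; names that differ only in an ending like _2 or _b are one class to them, and where a whole thing is asked for, a point or a joint stands for the part that bears it (a point fixed in the world has none). Each returns a list of dicts, best first, with "conf" (0 to 1); they miss things now and then, are a little off and sometimes report something else, mostly with a low value. They report only what shows in the picture. A call takes as long as a camera call. They do not tell look-alikes from the thing itself.
- ctrl.silhouettes(camera, query): "mask" (400x640 bool, what is visible of it) and "pixel" ([column, row] in pixels, amid what is visible of it).
- ctrl.tip_of(camera, query): "pixel" ([column, row] in pixels: a listed point, or the origin of a listed thing).
The state is a dict: "time_s": time; "joint_positions": joint angles; "joint_velocities": joint speeds; "tau": joint torques, N m; "tool_pos": TCP position; "tcp_rot": TCP orientation; "wrist_force": force on the tool from outside, world axes, zero at the start; "moment": the same for the moment, N m; "width": finger opening in m; "grip_force": force on a finger pad.
Only numpy, scipy, OpenCV 4.12 (cv2) and the standard library are available. Lean on these libraries where they do the work, as an engineer would, in place of code of your own. Each camera call takes 0.05 s, during which the arm holds its last target. There are 200 camera calls.

TASK

Put the drive sprocket back on the tape counter: slide it, boss upward, over the splined hub and turn it until its wide master slot finds the wide key and it sits fully home on the hub's flange. Then draw the lowest keeper out of the dispenser, so that the rest of the stack drops down inside it, and slide that keeper home into the groove of the hub on top of the sprocket. Leave everything else on the bench as it is.

Things in the scene. Friction and masses are not known exactly. Their poses are not given: they have to be found in the camera images.
- sprocket: toothed aluminium sprocket, 320 g, lying flat with its boss up. Rim 104 mm across, 10 mm thick, on six 7 mm thick spokes (topping out 8.5 mm up); central boss 32 mm high in all. Origin: centre of the underside, z up along the bore. Bore 32 mm across, full height, with four slots at 90 degrees, 43 mm across their floors: master slot 16 mm wide towards +x, the others 9.6 mm.
- boss_top (a point): centre of the sprocket's boss top, 32 mm above its underside; same axes as the sprocket. The boss is 56 mm across, with two flats 50 mm apart that face the sprocket's +y and -y, free from 10 to 32 mm height: grip it there. A small dark dot on the boss top stands outside the master slot.
- counter: the tape counter, a fixed grey housing 116 x 128 mm, 40 mm high; origin: centre of its underside, below the hub's axis. Two small guide rollers stand at its far corners, 67 mm from the axis (outside the sprocket's rim), up to 58 mm above the bench. Small display and two keys on the front face.
- hub_seat (a point): centre of the hub's flange, 46 mm above the bench, where the sprocket's underside must rest; z up the hub's axis, x towards the master key. Above it: core 30 mm across to 31 mm height, with four keys at 90 degrees, 40 mm across: master key 13 mm wide, the others 7 mm, all with pointed lead-ins that end in a ridge at 22 mm. Play: 1 mm all round, 1.3 to 1.5 mm beside each key.
- hub_groove (a point): point on the hub's axis 32 mm above hub_seat, level with the boss top of a seated sprocket, where the keeper's underside comes; axes as hub_seat. The neck round it is 18 mm across from 1 mm below to 10.5 mm above this point; above it the round head, 30 mm across, reaches 24 mm above this point, upper edge bevelled, a dark dot on top towards the master key.
- hub (a joint): turn of the counter's hub about its upright axis, rad, positive anticlockwise from above; 0 when the master key points along the counter's +x. The drive's drag of about 0.4 N m holds it where it is; a firmer twist turns it, within 2 rad either way.
- keeper_1: lowest keeper, the one to use, standing about 30 mm farther out than those above. Steel-grey horseshoe plate 7 mm thick, 70 g: U body 48 x 50 mm, slot 20 mm wide, flared to 28 at its mouth. Origin: underside, centre of the slot's round end (on the hub's axis when home). Slot opens to +x, prongs end at x = 24 mm; a tab 22 mm wide runs along -x from 24 to 56 mm. z up.
- keeper_2: second keeper from the bottom, same shape and axes as keeper_1; it rests on keeper_1 at first and must end on the dispenser's floor
- keeper_3: third keeper from the bottom, same shape, stays in the dispenser
- keeper_4: top keeper, same shape, stays in the dispenser
- dispenser: fixed gravity magazine for keepers, 66 x 68 mm, 56 mm high; origin: centre of its underside. Floor 8 mm up. Its front faces -x: only the lowest keeper passes below the front walls (17 mm up), tab first; its U is clear of them once its origin is 55 mm in front of this origin. The base ends 33 mm in front, so tabs beyond hang free. Upper tabs end 56 mm in front.
- marker: felt marker lying on the bench by the hose, 126 mm long, to be left alone; origin: centre of its underside
- screwdriver: fine screwdriver lying near the back edge, 131 mm long, to be left alone; origin: centre of its underside
- syringe: syringe lying at the right-hand side of the bench, 119 mm long, to be left alone; origin: centre of its underside
- pump_bottle: solvent pump bottle, 120 mm high, beyond the extraction hose, to be left alone; origin: centre of its underside
- solder_spool: spool of solder wire, 74 mm across and 76 mm high, at the left beyond the extraction hose, to be left alone; origin: centre of its underside
Not all that is in view belongs to the job. What is shaped like the keeper_1 but yellow is not meant.

How it is judged:
By the outcome, as a careful person would: the job done as asked, in the order asked, and still so for the second after the job is handed in, with the robot touching nothing.
It also fails if it takes over 58 s, if anything falls off the work surface, if the arm or the gripper's body presses on something with over 40 N, if the wrist force passes 120 N, or if a joint passes its speed limit or range.

## Working session

There is one attempt and no reset: what is moved stays moved. The work goes in short steps, Python scripts to look and compute and a tool call to move; the robot and the scene stay as the last step left them, time stands still between calls to the robot, and variables do not carry over. Pictures are saved under pics/ and viewed, at most 10 in all, crops included, and the job is handed in when it is done.

Besides the shell and the picture viewer there is one more tool, called after "Call:" as name(argument=value, ...) on one line, values as JSON. servo_tool: Moves the arm, as the interface text tells. Its arguments: {"type":"object","properties":{"series":{"type":"array"},"jaw":{"type":"number"},"newtons":{"type":"number"}},"required":["series"]}

```bash
mkdir -p pics; ls; cat > h.py <<'E'
import numpy as np, cv2
from cell import ctrl
from scipy.spatial.transform import Rotation as R
def save(cam,name):
    im=ctrl.read_camera(cam); cv2.imwrite('pics/'+name,im[:,:,::-1]); return im
def ray(cam,px,M=None):
    m=M or ctrl.camera_model(cam)
    K=np.array([[m['fx'],0,m['cx']],[0,m['fy'],m['cy']],[0,0,1.]])
    # radial k1
    d=np.array([(px[0]-m['cx'])/m['fx'],(px[1]-m['cy'])/m['fy']])
    u=d.copy()
    for _ in range(20): u=d/(1+m['k1']*(u@u))
    T=np.array(m['world_from_camera']); return T[:3,3],T[:3,:3]@np.array([u[0],u[1],1])
def at_z(cam,px,z,M=None):
    o,d=ray(cam,px,M); return o+d*(z-o[2])/d[2]
def proj(cam,P,M=None):
    m=M or ctrl.camera_model(cam); T=np.array(m['world_from_camera'])
    c=(np.asarray(P)-T[:3,3])@T[:3,:3]; u=c[:2]/c[2]; u=u*(1+m['k1']*(u@u))
    return np.array([m['fx']*u[0]+m['cx'],m['fy']*u[1]+m['cy']])
def rel(pos,rpy):
    "shift and turn in tool axes from current pose to the pose given"
    s=ctrl.state(); Rt=rot(s['tcp_rot'])
    return Rt.T@(np.array(pos)-s['tool_pos']), (R.from_matrix(Rt).inv()*R.from_euler('xyz',rpy)).as_rotvec()
def rot(r):
    return R.from_euler('xyz',r).as_matrix()
E
python3 - <<'E'
from h import *
np.set_printoptions(precision=4,suppress=True)
print(ctrl.state())
a=save('scene','s0.png'); b=save('top','t0.png')
for n in ['scene','top']:
    m=ctrl.camera_model(n); print(n,{k:np.round(v,3).tolist() for k,v in m.items()})
for q,z in [('boss_top',.032),('hub_seat',.046),('hub_groove',.078),('keeper_1',.008),('dispenser',0),('counter',0)]:
    for c in ['top','scene']:
        for r in ctrl.tip_of(c,q)[:6]: print(q,c,np.round(r['pixel'],1),round(r['conf'],2),at_z(c,r['pixel'],z))
E
```

```text
pics
{'time_s': 0.0, 'joint_positions': array([ 1.083 ,  0.3992,  0.0451,  1.5379, -0.0187,  1.2069, -0.0507]), 'joint_velocities': array([ 0.0002, -0.0019, -0.0014,  0.    , -0.0008,  0.0003,  0.0002]), 'tau': array([  0.0002, -47.512 ,   1.3645, -25.4222,   0.0116,   0.0095,
        -0.    ]), 'tool_pos': array([ 0.2462, -0.601 ,  0.2523]), 'tcp_rot': array([-3.1397,  0.0002,  0.3889]), 'wrist_force': array([-0.3802,  0.6099,  0.2391]), 'moment': array([-0.0038,  0.0238, -0.0435]), 'grip_force': 0.0, 'width': 0.08548612997162419}
scene {'fx': 438.119, 'fy': 438.119, 'cx': 321.257, 'cy': 201.81, 'k1': -0.105, 'world_from_camera': [[-0.595, -0.363, 0.717, -0.432], [-0.803, 0.241, -0.545, 0.713], [0.026, -0.9, -0.435, 0.641], [0.0, 0.0, 0.0, 1.0]]}
top {'fx': 413.29, 'fy': 413.29, 'cx': 310.287, 'cy': 199.645, 'k1': -0.107, 'world_from_camera': [[0.002, -0.993, 0.118, 0.396], [-1.0, 0.0, 0.019, -0.026], [-0.019, -0.118, -0.993, 1.185], [0.0, 0.0, 0.0, 1.0]]}
boss_top top [332.3 168.7] 0.76 [ 0.6214 -0.0665  0.032 ]
boss_top scene [312.8 195.7] 0.72 [ 0.623  -0.0538  0.032 ]
boss_top scene [341.8 187.9] 0.46 [ 0.6197 -0.1736  0.032 ]
hub_seat top [338.3 219.7] 0.61 [ 0.4756 -0.0819  0.046 ]
hub_groove top [336.7 216.6] 0.76 [ 0.4817 -0.0761  0.078 ]
hub_groove scene [351.7 196.2] 0.7 [ 0.4751 -0.0928  0.078 ]
keeper_1 top [400.5 276.8] 0.81 [ 0.3167 -0.2586  0.008 ]
keeper_1 top [389.6 212.3] 0.71 [ 0.4993 -0.2307  0.008 ]
keeper_1 top [387.5 197.3] 0.56 [ 0.5426 -0.2255  0.008 ]
keeper_1 top [339.5 218.7] 0.47 [ 0.4811 -0.0872  0.008 ]
keeper_1 scene [428.4 224.3] 0.68 [ 0.3021 -0.2592  0.008 ]
dispenser top [392.4 197.6] 0.61 [ 0.5427 -0.2411  0.    ]
dispenser scene [369.  198.8] 0.66 [ 0.5517 -0.2408 -0.    ]
counter top [338.2 221. ] 0.67 [ 0.4751 -0.0838  0.    ]
counter scene [345.7 216.8] 0.72 [ 0.4936 -0.0894  0.    ]
```

```bash
python3 - <<'E'
import cv2
t=cv2.imread('pics/t0.png'); c=t[130:320,260:470]
cv2.imwrite('pics/t0c.png',cv2.resize(c,None,fx=3.15,fy=3.15,interpolation=cv2.INTER_CUBIC)); print(c.shape)
E
```

```text
(190, 210, 3)
```

View pics/s0.png

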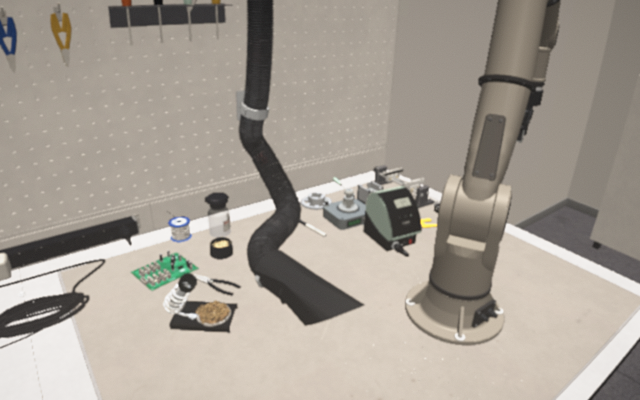

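View pics/t0.png

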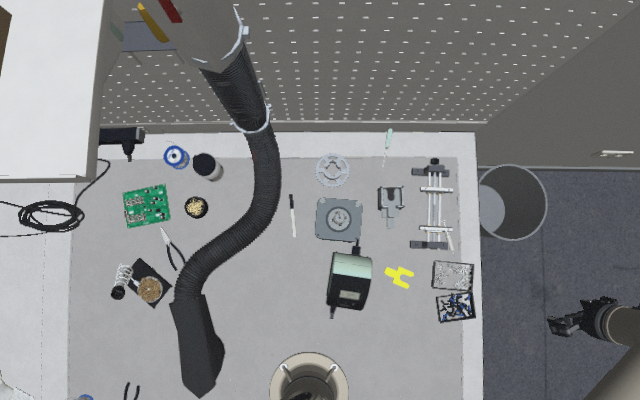

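View pics/t0c.png

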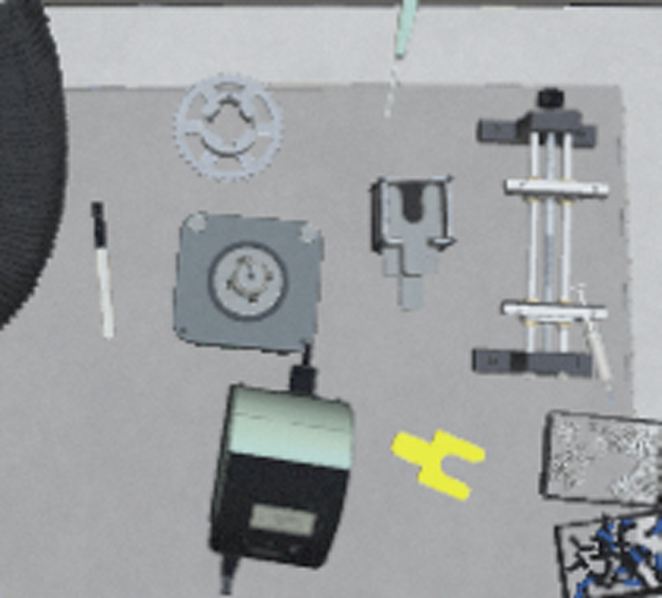

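The sprocket is at top pixel (332,170), the counter at (338,220) and the dispenser at (390,198). Two things look like keepers. The grey tab sticking out of the dispenser at (390,222) is keeper_1, since it is steel-grey, lowest and stands farthest out. The yellow one at (400,277) is the decoy, and the enlarged crop confirms it.

```bash
python3 - <<'E'
from h import *
np.set_printoptions(precision=4,suppress=True)
s=ctrl.state(); m=ctrl.camera_model('wrist'); T=np.array(m['world_from_camera']); Rt=rot(s['tcp_rot'])
print({k:m[k] for k in ['fx','cx','cy','k1']}); print(Rt); print('cam in tool',Rt.T@(T[:3,3]-s['tool_pos'])); print(Rt.T@T[:3,:3])
# hose: triangulate by guess pairs
for z in [0,.1,.2,.3,.5]:
    for p in [(195,320),(195,270),(225,235),(262,190),(268,165),(262,130),(240,90)]:
        q=at_z('top',p,z); print(z,p,q,proj('scene',q).round())
for c in [('top',(332,169)),('scene',(316,194))]: print(at_z(*c,.032))
print(rel([.5,-.12,.33],[np.pi,0,.389]))
E
```

```text
{'fx': 312.1984486162668, 'cx': 316.12289330274007, 'cy': 202.8555596635105, 'k1': -0.010743668447571072}
[[ 0.9253  0.3792  0.    ]
 [ 0.3792 -0.9253 -0.0001]
 [-0.      0.0001 -1.    ]]
cam in tool [ 0.0665  0.001  -0.1218]
[[-0.0012 -0.9643 -0.265 ]
 [ 1.     -0.0011 -0.0003]
 [-0.     -0.265   0.9643]]
0 (195, 320) [0.1909 0.325  0.    ] [286. 321.]
0 (195, 270) [0.333  0.3279 0.    ] [253. 288.]
0 (225, 235) [0.4342 0.2423 0.    ] [263. 258.]
0 (262, 190) [0.5651 0.1368 0.    ] [272. 227.]
0 (268, 165) [0.6391 0.1204 0.    ] [264. 216.]
0 (262, 130) [0.745  0.1401 0.    ] [243. 205.]
0 (240, 90) [0.8711 0.2097 0.    ] [208. 197.]
0.1 (195, 320) [0.2082 0.2954 0.1   ] [293. 275.]
0.1 (195, 270) [0.3383 0.2981 0.1   ] [261. 248.]
0.1 (225, 235) [0.431  0.2197 0.1   ] [270. 223.]
0.1 (262, 190) [0.5508 0.1231 0.1   ] [278. 197.]
0.1 (268, 165) [0.6185 0.1081 0.1   ] [270. 188.]
0.1 (262, 130) [0.7156 0.1261 0.1   ] [250. 179.]
0.1 (240, 90) [0.831  0.1898 0.1   ] [216. 172.]
0.2 (195, 320) [0.2254 0.2658 0.2   ] [300. 226.]
0.2 (195, 270) [0.3436 0.2682 0.2   ] [270. 205.]
0.2 (225
[... 363 characters left out ...]
 0.1744 0.3   ] [286. 146.]
0.3 (262, 190) [0.5222 0.0956 0.3   ] [291. 131.]
0.3 (268, 165) [0.5775 0.0834 0.3   ] [284. 126.]
0.3 (262, 130) [0.6566 0.098  0.3   ] [265. 120.]
0.3 (240, 90) [0.7507 0.15   0.3   ] [234. 116.]
0.5 (195, 320) [0.2773 0.1769 0.5   ] [324.  71.]
0.5 (195, 270) [0.3595 0.1786 0.5   ] [300.  65.]
0.5 (225, 235) [0.418  0.1291 0.5   ] [303.  60.]
0.5 (262, 190) [0.4936 0.0681 0.5   ] [306.  55.]
0.5 (268, 165) [0.5364 0.0586 0.5   ] [300.  53.]
0.5 (262, 130) [0.5976 0.07   0.5   ] [284.  51.]
0.5 (240, 90) [0.6705 0.1103 0.5   ] [257.  49.]
[ 0.6205 -0.0656  0.032 ]
[ 0.628  -0.0704  0.032 ]
(array([ 0.4172, -0.3494, -0.0767]), array([ 0.0001,  0.    , -0.0001]))
```

```bash
python3 - <<'E'
from h import *
print(rel([.52,-.13,.24],[np.pi,0,0]))
E
```

```text
(array([ 0.4319012 , -0.33255514,  0.01330961]), array([ 1.14046904e-04, -9.41740694e-06,  3.88930660e-01]))
```

Call:
servo_tool(series=[[[0.035,-0.027,0],[0,0,0.035]],[[0.07,-0.054,0],[0,0,0.07]],[[0.108,-0.083,0],[0,0,0.1]],[[0.144,-0.11,0],[0,0,0.13]],[[0.18,-0.138,0],[0,0,0.16]],[[0.216,-0.166,0],[0,0,0.2]],[[0.252,-0.194,0],[0,0,0.24]],[[0.288,-0.222,0],[0,0,0.28]],[[0.324,-0.25,0],[0,0,0.31]],[[0.36,-0.277,0],[0,0,0.34]],[[0.396,-0.305,0],[0,0,0.36]],[[0.432,-0.332,0.013],[0,0,0.389]]], jaw=0)

```text
time_s: 1.9
tool_pos: [0.5223, -0.1291, 0.2422]
tcp_rot: [3.14, -0.005, -0.001]
wrist_force: [0.4, -0.3, 0.1]
width: 0.0853
grip_force: 0.0
```

Call:
servo_tool(series=[[[0,0,0],[0,0,0]],[[0,0,0],[0,0,0]],[[0,0,0],[0,0,0]],[[0,0,0],[0,0,0]]])

```text
time_s: 2.3
tool_pos: [0.5198, -0.1323, 0.2406]
tcp_rot: [3.141, -0.0, -0.003]
wrist_force: [-1.0, 0.2, -0.2]
width: 0.0856
grip_force: 0.0
```

```bash
python3 - <<'E'
from h import *
np.set_printoptions(precision=4,suppress=True)
s=ctrl.state(); print(s['tool_pos'],s['tcp_rot'],s['joint_positions'])
m=ctrl.camera_model('wrist'); save('wrist','w1.png')
for q,z in [('boss_top',.032),('hub_seat',.046),('hub_groove',.078),('keeper_1',.008),('dispenser',0),('counter',0)]:
        for r in ctrl.tip_of('wrist',q)[:6]: print(q,np.round(r['pixel'],1),round(r['conf'],2),at_z('wrist',r['pixel'],z,m))
E
```

```text
[ 0.5198 -0.1323  0.2406] [ 3.1408 -0.0002 -0.0031] [ 0.3688  0.2128 -0.2316  1.8192  0.0549  1.1154 -1.4558]
boss_top [248.9  77.5] 0.89 [ 0.625  -0.0674  0.032 ]
hub_seat [269.  220.8] 0.71 [ 0.4802 -0.0831  0.046 ]
hub_groove [262.9 236.4] 0.68 [ 0.475  -0.0815  0.078 ]
keeper_1 [402.4 187.5] 0.93 [ 0.5075 -0.2338  0.008 ]
keeper_1 [420.  324.3] 0.66 [ 0.3222 -0.2701  0.008 ]
keeper_1 [403.3 158.5] 0.62 [ 0.5411 -0.2326  0.008 ]
keeper_1 [405.6 159.5] 0.49 [ 0.54   -0.2352  0.008 ]
dispenser [401.7 161.8] 0.6 [ 0.5363 -0.2332  0.    ]
dispenser [248.9  75.8] 0.5 [ 0.6304 -0.0611  0.    ]
counter [274.7 211.1] 0.94 [ 0.4771 -0.0832  0.    ]
counter [252.2  85.1] 0.66 [ 0.6209 -0.0642  0.    ]
counter [408. 162.] 0.4 [ 0.536  -0.2405  0.    ]
```

View pics/w1.png

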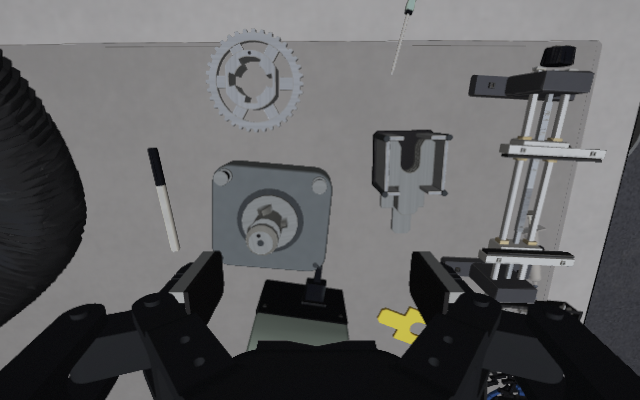

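The wrist view shows the sprocket at (250,80), the hub at (265,235) and the dispenser at (410,165), with keeper_1's tab pointing down to (400,225). I'll enlarge the sprocket, hub and dispenser to get their angles.

```bash
python3 - <<'E'
import cv2,numpy as np
t=cv2.imread('pics/w1.png'); f=lambda c:cv2.resize(c,(400,400),interpolation=cv2.INTER_CUBIC)
a=f(t[30:130,205:305]); b=f(t[190:270,220:300])
cv2.imwrite('pics/w1c.png',np.hstack([a,b]))
E
```

```text
(no output)
```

View pics/w1c.png

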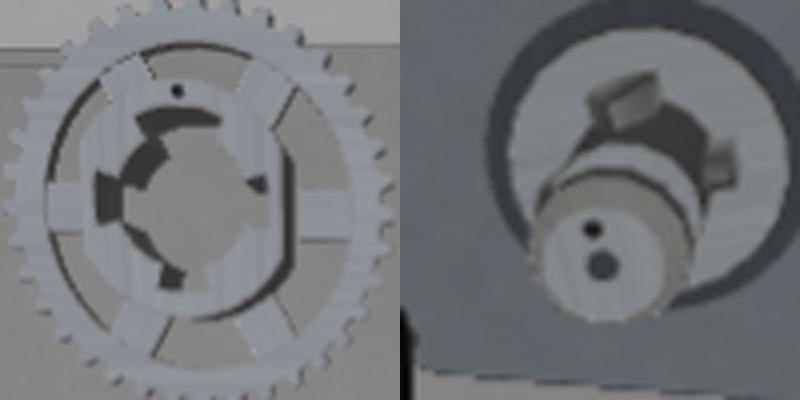

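```bash
cat >> h.py <<'E'
def ang(a,b): return np.arctan2(b[1]-a[1],b[0]-a[0])
E
python3 - <<'E'
from h import *
np.set_printoptions(precision=4,suppress=True)
m=ctrl.camera_model('wrist'); A=lambda x,y:(205+x/4-.4,30+y/4-.4); B=lambda x,y:(220+(x-400)/5-.4,190+y/5-.4)
f=lambda p,z:at_z('wrist',p,z,m)
c=f(A(182,198),.032); d=f(A(177,90),.032); print('spr',c,d,ang(c,d),np.hypot(*(d-c)[:2]))
for p in [((81,150),(82,265)),((283,152),(283,262))]:
    a,b=f(A(*p[0]),.032),f(A(*p[1]),.032); print('flat',a,b,ang(b,a))
c=f(B(603,266),.102); d=f(B(593,229),.102); print('hub',c,d,ang(c,d),np.hypot(*(d-c)[:2]))
# counter edges for roller/tilt, seat centre via outer dark ring
e=f(B(645,165),.046); print('seat ring',e)
# tab corners & tip of keeper (top z=.015)
t=cv2.imread('pics/w1.png'); cv2.imwrite('pics/w1d.png',cv2.resize(t[110:240,355:465],None,fx=4.5,fy=4.5,interpolation=cv2.INTER_CUBIC))
E
```

```text
spr [ 0.6238 -0.0667  0.032 ] [ 0.6484 -0.0668  0.032 ] -0.006414774896514675 0.02460404583274998
flat [ 0.6349 -0.0425  0.032 ] [ 0.6081 -0.0406  0.032 ] -0.0673274005617038
flat [ 0.6343 -0.0921  0.032 ] [ 0.6086 -0.0912  0.032 ] -0.03528150527080951
hub [ 0.4787 -0.0817  0.102 ] [ 0.4857 -0.0803  0.102 ] 0.19912634121603093 0.007225585938403727
seat ring [ 0.4785 -0.081   0.046 ]
```

View pics/w1d.png

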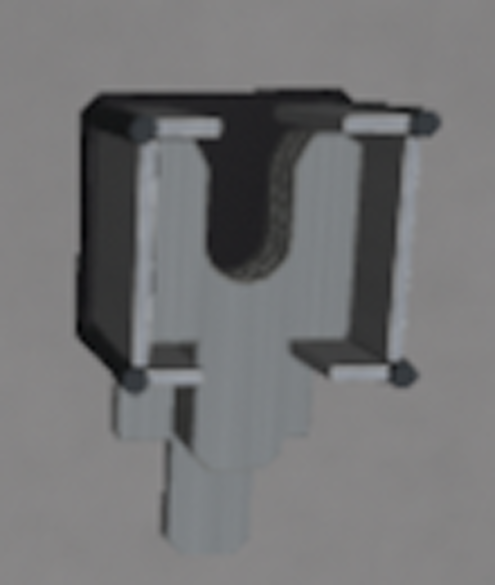

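keeper_1's tab ends at crop pixel (207,550), and the upper tabs end at (235,470). On to the sprocket: compute the approach, the tab positions and a check on the hub key angle.

```bash
python3 - <<'E'
from h import *
np.set_printoptions(precision=4,suppress=True)
m=ctrl.camera_model('wrist'); B=lambda x,y:(220+(x-400)/5-.4,190+y/5-.4); C=lambda x,y:(355+x/4.5-.4,110+y/4.5-.4)
f=lambda p,z:at_z('wrist',p,z,m)
c=np.array([.4787,-.0817])
for p in [(590,100),(655,75),(625,88),(720,148)]:
    k=f(B(*p),.066); print('key',k[:2]-c,ang(c,k),np.hypot(*(k[:2]-c)))
L,Rr=f(C(163,535),.015),f(C(247,535),.015); U=f(C(172,455),.015); V=f(C(250,470),.015);print('tab end',L,Rr,U,'yaw',ang(L,U),ang(Rr,V))
bl,br=f(C(115,435),.015),f(C(310,432),.015); print('body back',bl,br,ang(br,bl)-np.pi/2)
for p in [(143,128),(425,122),(135,378),(400,374)]: print('post',f(C(*p),.056))
print(rel([.6238,-.0667,.12],[np.pi,0,-.03]),rel([.6238,-.0667,.033],[np.pi,0,-.03]))
E
```

```text
key [0.0203 0.0078] 0.3666486370724793 0.021731138684588366
key [ 0.0254 -0.0053] -0.20541342601369764 0.025947800864925732
key [0.0227 0.0007] 0.03271010392951084 0.022758799488774937
key [ 0.0102 -0.0177] -1.0452477774887887 0.02041510467227248
tab end [ 0.4602 -0.22    0.015 ] [ 0.4602 -0.2421  0.015 ] [ 0.4822 -0.221   0.015 ] yaw -0.04431420092741655 0.03420395395081306
body back [ 0.4876 -0.2059  0.015 ] [ 0.4883 -0.2561  0.015 ] 0.013979579342840553
post [ 0.5677 -0.1996  0.056 ]
post [ 0.5689 -0.26    0.056 ]
post [ 0.5126 -0.201   0.056 ]
post [ 0.5134 -0.2605  0.056 ]
(array([ 0.1035, -0.0642,  0.1204]), array([ 0.0002, -0.0002,  0.0293])) (array([ 0.1035, -0.0642,  0.2074]), array([ 0.0002, -0.0002,  0.0293]))
```

Call:
servo_tool(series=[[[-0.035,-0.025,0.045],[0,0,0]],[[-0.07,-0.05,0.09],[0,0,0]],[[-0.07,-0.05,0.09],[0,0,0]],[[-0.07,-0.05,0.09],[0,0,0]],[[-0.07,-0.05,0.09],[0,0,0]]])

```text
time_s: 3.15
tool_pos: [0.4514, -0.0809, 0.151]
tcp_rot: [3.141, -0.002, 0.0]
wrist_force: [-0.1, -1.4, 0.1]
width: 0.0851
grip_force: 0.0
```

```bash
python3 - <<'E'
from h import *
import pickle
np.set_printoptions(precision=4,suppress=True)
m=ctrl.camera_model('wrist'); im=save('wrist','w2.png'); pickle.dump(m,open('m2.pkl','wb'))
u=proj('wrist',[.4787,-.0817,.07],m); print(u,ctrl.state()['tool_pos'],ctrl.state()['tcp_rot'])
x,y=int(u[0])-50,int(u[1])-50; print(x,y)
cv2.imwrite('pics/w2c.png',cv2.resize(im[y:y+100,x:x+100,::-1],None,fx=6,fy=6,interpolation=cv2.INTER_CUBIC))
E
```

```text
[315.7629 179.565 ] [ 0.4524 -0.0812  0.1517] [ 3.1409 -0.0036 -0.0007]
265 129
```

View pics/w2c.png

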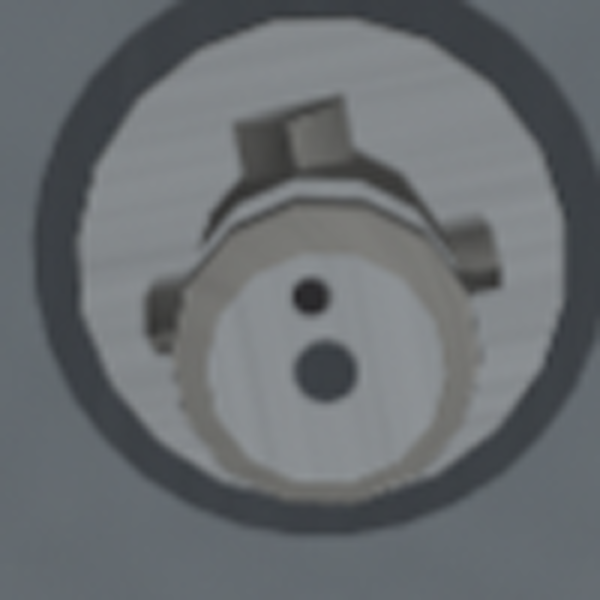

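The side keys lie along the line (162,315)–(478,252), and the dot sits at (311,297) against the centre at (326,371). Both give a hub angle of about 0.195 rad.

```bash
python3 - <<'E'
from h import *
import pickle
np.set_printoptions(precision=4,suppress=True)
m=pickle.load(open('m2.pkl','rb')); B=lambda x,y:(265+x/6-.4,129+y/6-.4); f=lambda p,z:at_z('wrist',p,z,m)
c=f(B(326,371),.102); d=f(B(311,297),.102); print(c,ang(c,d)); 
print('disc',f(B(324,265),.046)); a,b=f(B(162,310),.066),f(B(480,252),.066); print(ang(b,a)-np.pi/2,(a+b)/2)
print(rel([.6235,-.0667,.12],[np.pi,0,-.03]),rel([.6235,-.0667,.033],[np.pi,0,-.03]))
E
```

```text
[ 0.4787 -0.0835  0.102 ] 0.19634252946527925
disc [ 0.4791 -0.0838  0.046 ]
0.18145722765443373 [ 0.4807 -0.0832  0.066 ]
(array([ 0.171 , -0.0146,  0.0323]), array([ 0.0006, -0.0036,  0.0293])) (array([ 0.1707, -0.0147,  0.1193]), array([ 0.0006, -0.0036,  0.0293]))
```

Call:
servo_tool(series=[[[0.045,-0.004,0],[0,0,0.01]],[[0.09,-0.008,0.01],[0,0,0.02]],[[0.135,-0.012,0.02],[0,0,0.03]],[[0.171,-0.015,0.032],[0,0,0.03]],[[0.171,-0.015,0.065],[0,0,0.03]],[[0.171,-0.015,0.075],[0,0,0.03]],[[0.171,-0.015,0.075],[0,0,0.03]],[[0.171,-0.015,0.075],[0,0,0.03]]])

```text
time_s: 4.0
tool_pos: [0.6219, -0.0663, 0.0766]
tcp_rot: [3.141, -0.002, -0.031]
wrist_force: [0.4, -0.1, 0.2]
width: 0.0855
grip_force: 0.0
```

```bash
python3 - <<'E'
from h import *
np.set_printoptions(precision=4,suppress=True)
m=ctrl.camera_model('wrist'); im=save('wrist','w3.png')
s=ctrl.state();print(s['tool_pos'],s['tcp_rot'])
for r in ctrl.tip_of('wrist','boss_top')[:2]: print(np.round(r['pixel'],1),round(r['conf'],2),at_z('wrist',r['pixel'],.032,m))
print(proj('wrist',[.6235,-.0667,.032],m))
E
```

```text
[ 0.6222 -0.0662  0.0771] [ 3.141  -0.0028 -0.0309]
[316.1 235.4] 0.66 [ 0.624  -0.0674  0.032 ]
[314.962  236.2334]
```

View pics/w3.png

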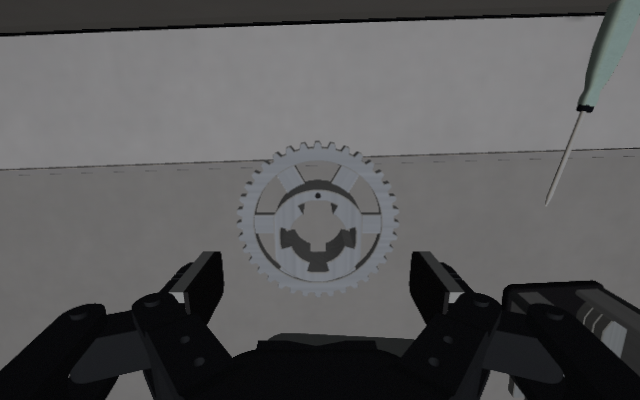

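The sprocket is centred under the jaws at (317,236), with its dot at (318,196) and its flats parallel to the pads. Descend and grip.

Call:
servo_tool(series=[[[0.0015,0.001,0.03],[0,0,0]],[[0.0015,0.001,0.043],[0,0,0]],[[0.0015,0.001,0.043],[0,0,0]],[[0.0015,0.001,0.043],[0,0,0]]])

```text
time_s: 4.5
tool_pos: [0.623, -0.0666, 0.033]
tcp_rot: [3.141, -0.001, -0.03]
wrist_force: [0.9, -1.3, 0.8]
width: 0.0854
grip_force: 0.0
```

Call:
servo_tool(series=[[[0,0,0],[0,0,0]],[[0,0,0],[0,0,0]],[[0,0,0],[0,0,0]],[[0,0,0],[0,0,0]],[[0,0,0],[0,0,0]],[[0,0,0],[0,0,0]],[[0,0,0],[0,0,0]],[[0,0,0],[0,0,0]]], jaw=1, newtons=60)

```text
time_s: 5.3
tool_pos: [0.6237, -0.0667, 0.0341]
tcp_rot: [3.141, -0.002, -0.03]
wrist_force: [-1.5, 0.0, 5.6]
width: 0.051
grip_force: 61.3
```

Call:
servo_tool(series=[[[0,0,-0.02],[0,0,0]],[[0,0,-0.06],[0,0,0]],[[0,0,-0.1],[0,0,0]],[[0,0,-0.125],[0,0,0]],[[0,0,-0.125],[0,0,0]],[[0,0,-0.125],[0,0,0]],[[0,0,-0.125],[0,0,0]]])

```text
time_s: 6.0
tool_pos: [0.6211, -0.0666, 0.155]
tcp_rot: [3.142, 0.004, -0.03]
wrist_force: [-0.3, -1.3, -1.9]
width: 0.0511
grip_force: 63.4
```

```bash
python3 - <<'E'
from h import *
np.set_printoptions(precision=4,suppress=True)
s=ctrl.state(); m=ctrl.camera_model('wrist'); im=save('wrist','w4.png')
print(s['tool_pos'],s['tcp_rot'],s['joint_positions'])
z=s['tool_pos'][2]-.002
for r in ctrl.tip_of('wrist','boss_top')[:2]:
    p=at_z('wrist',r['pixel'],z,m); print(np.round(r['pixel'],1),round(r['conf'],2),p,rot(s['tcp_rot']).T@(p-s['tool_pos']))
cv2.imwrite('pics/w4c.png',cv2.resize(im[150:300,220:420,::-1],None,fx=4,fy=4,interpolation=cv2.INTER_CUBIC))
E
```

```text
[ 0.6211 -0.0666  0.155 ] [ 3.1416  0.0042 -0.03  ] [ 0.2311  0.4507 -0.2552  1.6956  0.1296  1.0162 -1.6694]
[316.8 277.5] 0.79 [ 0.6199 -0.0678  0.153 ] [-0.0011  0.0013  0.002 ]
```

View pics/w4c.png

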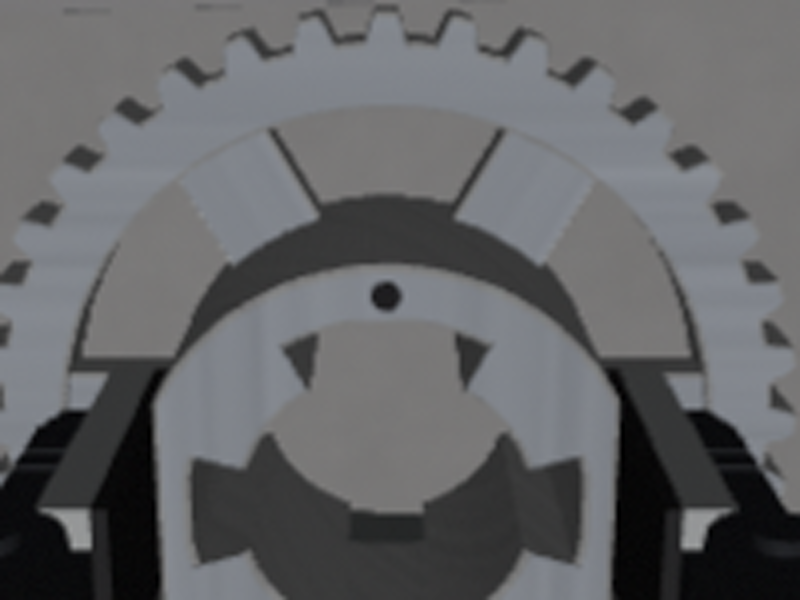

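The pads hold the flats evenly. The dot at crop (386,296) lies on the tool's x axis, so the sprocket's angle equals the tool's yaw. Next I carry it over the hub.

```bash
python3 - <<'E'
from h import *
print(rel([.4795,-.082,.155],[np.pi,0,.192]))
E
```

```text
(array([-0.14133316,  0.01969693,  0.00062612]), array([-0.00052609,  0.00401202, -0.22205819]))
```

Call:
servo_tool(series=[[[-0.015,0.002,0],[0,0,-0.03]],[[-0.04,0.006,0],[0,0,-0.07]],[[-0.07,0.01,0],[0,0,-0.12]],[[-0.1,0.014,0],[0,0,-0.17]],[[-0.125,0.018,0],[0,0,-0.2]],[[-0.141,0.0195,0],[0,0,-0.222]],[[-0.141,0.0195,0],[0,0,-0.222]],[[-0.141,0.0195,0],[0,0,-0.222]],[[-0.141,0.0195,0],[0,0,-0.222]],[[-0.141,0.0195,0],[0,0,-0.222]]])

```text
time_s: 7.1
tool_pos: [0.4822, -0.0815, 0.1572]
tcp_rot: [-3.141, -0.0, 0.192]
wrist_force: [-0.1, -0.2, -2.7]
width: 0.0509
grip_force: 63.4
```

```bash
python3 - <<'E'
from h import *
np.set_printoptions(precision=4,suppress=True)
S=[ctrl.state()]
m=ctrl.camera_model('wrist'); im=save('wrist','w5.png')
S.append(ctrl.state()); save('wrist','w5b.png'); S.append(ctrl.state())
for s in S: print(s['tool_pos'],s['tcp_rot'],s['wrist_force'])
print(proj('wrist',[.479,-.0835,.102],m))
cv2.imwrite('pics/w5c.png',cv2.resize(im[200:350,220:420,::-1],None,fx=4,fy=4,interpolation=cv2.INTER_CUBIC))
E
```

```text
[ 0.4822 -0.0815  0.1572] [-3.1413 -0.0005  0.1923] [-0.133  -0.1922 -2.6902]
[ 0.4821 -0.0815  0.1572] [-3.1414 -0.0004  0.1923] [ 0.447   0.9501 -2.9685]
[ 0.4819 -0.0816  0.1572] [-3.1414 -0.0002  0.1922] [ 0.3817 -0.2109 -2.1532]
[316.7421 237.3114]
```

View pics/w5c.png

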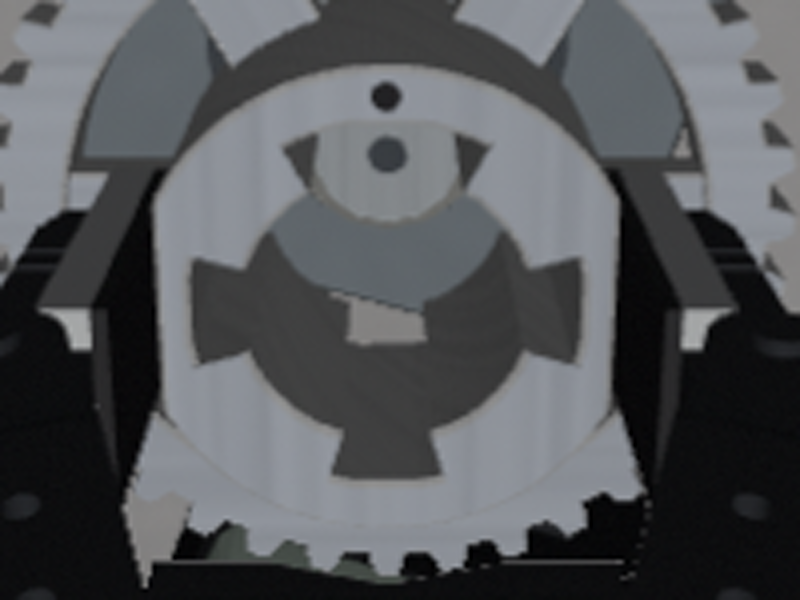

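The hub's centre mark shows through the bore at crop (388,155), in line laterally with the boss dot at (386,96). I'll measure the offset along tool x.

```bash
python3 - <<'E'
from h import *
np.set_printoptions(precision=4,suppress=True)
s=ctrl.state(); m=ctrl.camera_model('wrist'); P=lambda x,y:(220+x/4-.4,200+y/4-.4)
h=at_z('wrist',P(388,155),.102,m); Rt=rot(s['tcp_rot'])
z=s['tool_pos'][2]-.002
# boss: side slot centres & flats
b=at_z('wrist',P(387,311),z,m); dt=at_z('wrist',P(386,96),z,m)
print('hub',h,'boss',b,'dot',dt,np.hypot(*(dt-b)[:2]),'d tool',Rt.T@(h-b))
E
```

```text
hub [ 0.478  -0.0836  0.102 ] boss [ 0.4808 -0.0829  0.1552] dot [ 0.5053 -0.078   0.1552] 0.024999151227896435 d tool [-0.0029  0.0002  0.0532]
```

Call:
servo_tool(series=[[[-0.0028,0,0.005],[0,0,0]],[[-0.0028,0,0.012],[0,0,0]],[[-0.0028,0,0.018],[0,0,0]],[[-0.0028,0,0.022],[0,0,0]],[[-0.0028,0,0.026],[0,0,0]],[[-0.0028,0,0.03],[0,0,0]],[[-0.0028,0,0.03],[0,0,0]]])

```text
time_s: 7.9
tool_pos: [0.4782, -0.0823, 0.1267]
tcp_rot: [-3.141, 0.001, 0.192]
wrist_force: [-0.0, 0.3, -3.3]
width: 0.051
grip_force: 63.4
```

Call:
servo_tool(series=[[[0,0,0.006],[0,0,0]],[[0,0,0.012],[0,0,0]],[[0,0,0.018],[0,0,0]],[[0,0,0.022],[0,0,0]],[[0,0,0.022],[0,0,0]]])

```text
time_s: 8.4
tool_pos: [0.4783, -0.0823, 0.1047]
tcp_rot: [-3.141, 0.001, 0.192]
wrist_force: [1.3, -0.1, -2.8]
width: 0.051
grip_force: 63.4
```

Call:
servo_tool(series=[[[0,0,0.003],[0,0,0]],[[0,0,0.006],[0,0,0]],[[0,0,0.008],[0,0,0]],[[0,0,0.01],[0,0,0]],[[0,0,0.01],[0,0,0]]])

```text
time_s: 8.9
tool_pos: [0.4785, -0.0823, 0.0951]
tcp_rot: [-3.142, 0.0, 0.192]
wrist_force: [1.2, 0.0, -2.4]
width: 0.0508
grip_force: 63.4
```

Call:
servo_tool(series=[[[0,0,0.004],[0,0,0]],[[0,0,0.008],[0,0,0]],[[0,0,0.011],[0,0,0]],[[0,0,0.013],[0,0,0]],[[0,0,0.013],[0,0,0]]])

```text
time_s: 9.4
tool_pos: [0.4785, -0.0823, 0.082]
tcp_rot: [-3.142, 0.0, 0.192]
wrist_force: [-0.1, 0.7, -2.8]
width: 0.0506
grip_force: 63.5
```

Call:
servo_tool(series=[[[0,0,0.001],[0,0,0]],[[0,0,0.002],[0,0,0]],[[0,0,0.003],[0,0,0]],[[0,0,0.003],[0,0,0]]])

```text
time_s: 9.8
tool_pos: [0.4784, -0.0824, 0.0801]
tcp_rot: [3.141, 0.001, 0.192]
wrist_force: [-3.7, 0.9, 5.1]
width: 0.0509
grip_force: 63.8
```

Call:
servo_tool(series=[[[0,0,-0.001],[0,0,0]],[[0,0,-0.001],[0,0,0]],[[0,0,-0.001],[0,0,0]],[[0,0,-0.001],[0,0,0]],[[0,0,-0.03],[0,0,0]],[[0,0,-0.07],[0,0,0]],[[-0.02,0.03,-0.1],[0,0,0.08]],[[-0.02,0.06,-0.1],[0,0,0.15]],[[-0.02,0.06,-0.1],[0,0,0.192]],[[-0.02,0.06,-0.1],[0,0,0.192]],[[-0.02,0.06,-0.1],[0,0,0.192]]], jaw=0)

```text
time_s: 10.9
tool_pos: [0.47, -0.1448, 0.1784]
tcp_rot: [-3.141, 0.001, 0.001]
wrist_force: [0.1, 0.1, 0.5]
width: 0.0851
grip_force: 0.0
```

```bash
python3 - <<'E'
from h import *
np.set_printoptions(precision=4,suppress=True)
s=ctrl.state(); m=ctrl.camera_model('wrist'); im=save('wrist','w6.png'); im2=save('top','t6.png')
print(s['tool_pos'],s['tcp_rot'])
for q,z in [('boss_top',.078),('hub_groove',.078),('keeper_1',.008)]:
    for c,M in [('wrist',m),('top',None)]:
        for r in ctrl.tip_of(c,q)[:3]: print(q,c,np.round(r['pixel'],1),round(r['conf'],2),at_z(c,r['pixel'],z,M))
cv2.imwrite('pics/w6s.png',np.vstack([im[:,:,::-1],cv2.resize(im2[170:320,270:470,::-1],(640,480))])[:600] if 0 else im[:,:,::-1])
m1=None
for z in (.0,.05,.1,.13): print(z,at_z('top',(370.5,252),z),at_z('top',(371,283),z),proj('scene',at_z('top',(371,255),z)))
E
```

```text
[ 0.47   -0.1448  0.1784] [-3.141   0.0014  0.0008]
boss_top wrist [412.8 148.7] 0.64 [ 0.5153 -0.2139  0.078 ]
boss_top top [338.2 216.9] 0.73 [ 0.4809 -0.0801  0.078 ]
hub_groove wrist [225.9 199.9] 0.92 [ 0.478  -0.0793  0.078 ]
hub_groove top [336.2 215.3] 0.63 [ 0.4852 -0.0747  0.078 ]
keeper_1 wrist [418.9 110.8] 0.98 [ 0.5423 -0.2382  0.008 ]
keeper_1 wrist [425.8 326.5] 0.87 [ 0.3161 -0.2656  0.008 ]
keeper_1 wrist [412.8 144.2] 0.78 [ 0.5126 -0.235   0.008 ]
0.0 [ 0.3866 -0.1755  0.    ] [ 0.2991 -0.176   0.    ] [391.4603 223.9707]
0.05 [ 0.3869 -0.1692  0.05  ] [ 0.3032 -0.1697  0.05  ] [391.3764 209.9042]
0.1 [ 0.3873 -0.1628  0.1   ] [ 0.3072 -0.1633  0.1   ] [391.2731 195.2954]
0.13 [ 0.3876 -0.1591  0.13  ] [ 0.3097 -0.1595  0.13  ] [391.2011 186.261 ]
```

View pics/w6.png

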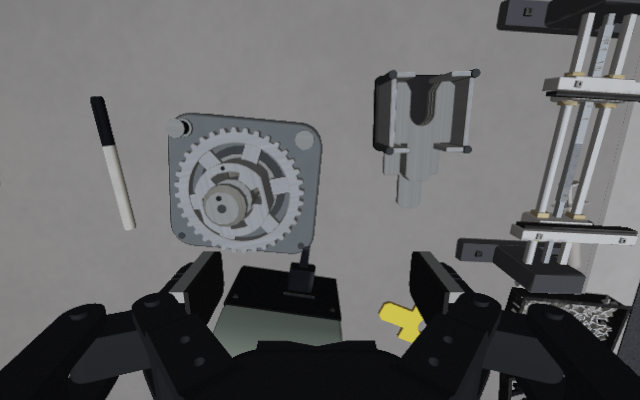

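The sprocket sits level on the counter: the dot and the key agree at about (218,165)–(225,200). The tab runs from (405,150) to (409,207).

```bash
python3 - <<'E'
from h import *
np.set_printoptions(precision=4,suppress=True)
s=ctrl.state(); m=ctrl.camera_model('wrist'); print(s['tool_pos'])
im=cv2.imread('pics/w6.png'); g=cv2.cvtColor(im,cv2.COLOR_BGR2GRAY).astype(int)
print(g[198,388:430]); print(g[195:216,408])
for p in [(396.5,198),(420.5,198),(408.5,207)]: print(at_z('wrist',p,.015,m))
print('boss dot yaw', ang(at_z('wrist',(222,208.5),.102,m),at_z('wrist',(219,199),.102,m)))
print(rel([.468,-.2305,.08],[np.pi,0,0]))
E
```

```text
[ 0.4704 -0.1448  0.1792]
[138 138 137 137 137 138 137 120  76  78 114 129 131 131 132 133 134 134
 135 133 132 132 130 130 130 133 133 132 134 133 130 129 131 135 137 137
 137 137 136 136 137 136]
[132 132 132 132 132 133 132 132 132 132 132 132 129 133 137 137 137 137
 137 138 139]
[ 0.4634 -0.2219  0.015 ]
[ 0.4634 -0.2447  0.015 ]
[ 0.4545 -0.234   0.015 ]
boss dot yaw 0.21934349950472173
(array([-0.0024,  0.0857,  0.0992]), array([0.0001, 0.0001, 0.0005]))
```

Call:
servo_tool(series=[[[0,0.045,0.01],[0,0,0]],[[-0.003,0.087,0.03],[0,0,0]],[[-0.003,0.087,0.075],[0,0,0]],[[-0.003,0.087,0.115],[0,0,0]],[[-0.003,0.087,0.135],[0,0,0]],[[-0.003,0.087,0.145],[0,0,0]],[[-0.003,0.087,0.145],[0,0,0]]], jaw=0.5, newtons=40)

```text
time_s: 12.0
tool_pos: [0.4667, -0.2316, 0.0333]
tcp_rot: [-3.141, 0.002, 0.0]
wrist_force: [0.3, 1.3, 0.3]
width: 0.0428
grip_force: 0.0
```

```bash
python3 - <<'E'
from h import *
np.set_printoptions(precision=4,suppress=True)
s=ctrl.state(); m=ctrl.camera_model('wrist'); im=save('wrist','w7.png'); print(s['tool_pos'],s['width'],s['wrist_force'])
cv2.imwrite('pics/w7c.png',cv2.resize(im[120:320,200:440,::-1],None,fx=3,fy=3))
E
```

```text
[ 0.4667 -0.2316  0.0333] 0.042764959147359116 [0.276  1.2784 0.2862]
```

View pics/w7c.png

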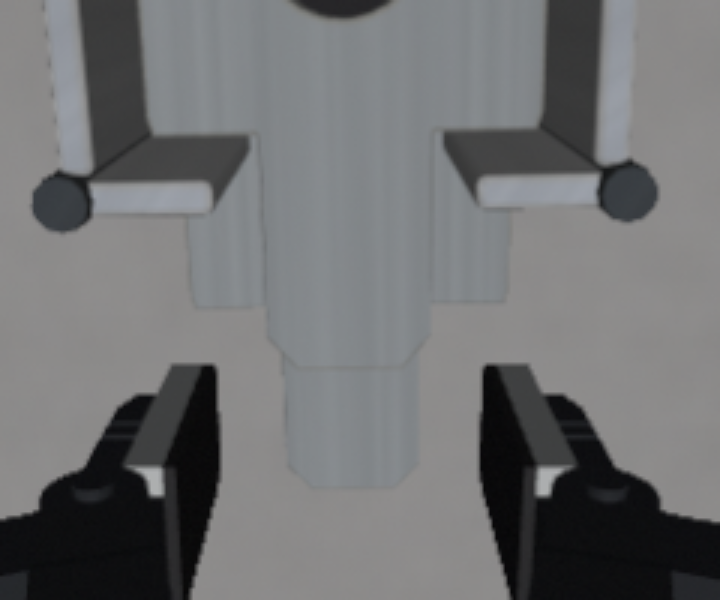

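The tab lies centred between the pads: its crop columns are 285–418 and the pads stand at 217 and 482. Lower and grip.

Call:
servo_tool(series=[[[0,0,0.004],[0,0,0]],[[0,0,0.007],[0,0,0]],[[0,0,0.007],[0,0,0]]])

```text
time_s: 12.35
tool_pos: [0.4676, -0.2322, 0.0278]
tcp_rot: [3.141, -0.001, -0.0]
wrist_force: [-0.9, -0.9, -0.3]
width: 0.0427
grip_force: 0.0
```

Call:
servo_tool(series=[[[0,0,0],[0,0,0]],[[0,0,0],[0,0,0]],[[0,0,0],[0,0,0]],[[0,0,0],[0,0,0]],[[0,0,0],[0,0,0]],[[0,0,0],[0,0,0]]], jaw=1, newtons=50)

```text
time_s: 12.95
tool_pos: [0.4676, -0.2321, 0.0275]
tcp_rot: [3.141, -0.001, -0.0]
wrist_force: [-0.2, -0.4, 4.2]
width: 0.0204
grip_force: 49.9
```

Call:
servo_tool(series=[[[-0.003,0,0],[0,0,0]],[[-0.009,0,0],[0,0,0]],[[-0.016,0,0],[0,0,0]],[[-0.023,0,0],[0,0,0]],[[-0.03,0,0],[0,0,0]],[[-0.037,0,0],[0,0,0]],[[-0.044,0,0],[0,0,0]],[[-0.051,0,0],[0,0,0]],[[-0.058,0,0],[0,0,0]],[[-0.062,0,0],[0,0,0]],[[-0.062,0,0],[0,0,0]]])

```text
time_s: 14.05
tool_pos: [0.4045, -0.2321, 0.0273]
tcp_rot: [3.142, 0.001, -0.001]
wrist_force: [-0.5, -0.1, -1.1]
width: 0.0201
grip_force: 49.6
```

```bash
python3 - <<'E'
from h import *
np.set_printoptions(precision=4,suppress=True)
s=ctrl.state(); m=ctrl.camera_model('wrist'); im=save('wrist','w8.png'); print(s['tool_pos'],s['tcp_rot'],s['width'],s['wrist_force'],s['joint_positions'])
import pickle; pickle.dump((m,s),open('m8.pkl','wb'))
cv2.imwrite('pics/w8c.png',cv2.resize(im[60:310,180:460,::-1],None,fx=2.4,fy=2.4))
E
```

```text
[ 0.4045 -0.2321  0.0273] [ 3.1416  0.0007 -0.0006] 0.020137664125151437 [-0.4697 -0.0949 -1.1155] [ 0.5734  0.3943 -0.1691  2.1571  0.1154  0.5989 -1.2499]
```

View pics/w8c.png

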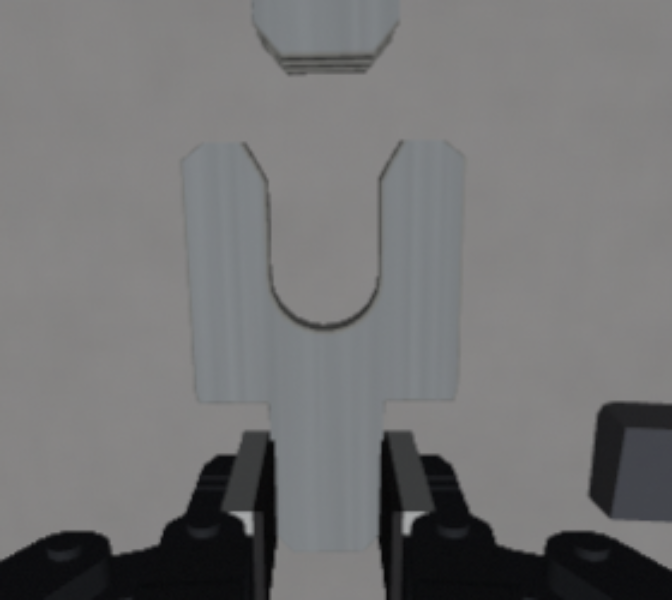

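The keeper is free, held square with its slot mouth clear of the upper tabs, and those three have dropped into a flush stack (crop row 60). I've now viewed 13 pictures, over the limit of 10, so I'll use numbers only from here on.

```bash
python3 - <<'E'
from h import *
import pickle
np.set_printoptions(precision=4,suppress=True)
m,s=pickle.load(open('m8.pkl','rb')); P=lambda x,y:(180+x/2.4-.3,60+y/2.4-.3); Rt=rot(s['tcp_rot'])
t=lambda x,y:Rt.T@(at_z('wrist',P(x,y),.015,m)-s['tool_pos'])
print('slot end',t(325,328),'prongs',t(213,143),t(434,141),'sides',t(268,200),t(380,200),'back',t(230,402),t(420,401),'tab end',t(328,551))
print(rel([.479,-.20,.15],[np.pi,0,np.pi/2]))
E
```

```text
slot end [0.0331 0.0006 0.0122] prongs [ 0.0661 -0.0187  0.0122] [0.0664 0.0195 0.0122] sides [ 0.0564 -0.0094  0.0122] [0.0563 0.0104 0.0122] back [ 0.0186 -0.0174  0.0123] [0.0188 0.0186 0.0123] tab end [-0.0131  0.0011  0.0123]
(array([ 0.0738, -0.0322, -0.1226]), array([ 0.0003, -0.    , -1.5712]))
```

Call:
servo_tool(series=[[[0,0,-0.01],[0,0,0]],[[0,0,-0.04],[0,0,0]],[[0,0,-0.08],[0,0,-0.05]],[[0,0,-0.12],[0,0,-0.15]],[[0.01,-0.005,-0.125],[0,0,-0.28]],[[0.02,-0.01,-0.125],[0,0,-0.42]],[[0.03,-0.015,-0.125],[0,0,-0.56]],[[0.045,-0.02,-0.125],[0,0,-0.7]],[[0.06,-0.025,-0.125],[0,0,-0.84]],[[0.072,-0.03,-0.125],[0,0,-0.98]],[[0.074,-0.032,-0.125],[0,0,-1.12]],[[0.074,-0.032,-0.125],[0,0,-1.26]]])

```text
time_s: 15.3
tool_pos: [0.4805, -0.1993, 0.1531]
tcp_rot: [3.14, -0.0, 1.267]
wrist_force: [-0.1, -0.4, -1.2]
width: 0.0206
grip_force: 49.6
```

Call:
servo_tool(series=[[[0,0,0],[0,0,-0.14]],[[0,0,0.02],[0,0,-0.28]],[[0,0,0.04],[0,0,-0.304]],[[0,0,0.054],[0,0,-0.304]],[[0,0,0.054],[0,0,-0.304]],[[0,0,0.054],[0,0,-0.304]],[[0,0,0.054],[0,0,-0.304]]])

```text
time_s: 16.0
tool_pos: [0.4802, -0.2003, 0.0993]
tcp_rot: [3.14, 0.001, 1.564]
wrist_force: [0.5, 0.1, 0.1]
width: 0.0199
grip_force: 49.6
```

```bash
python3 - <<'E'
from h import *
import pickle
np.set_printoptions(precision=4,suppress=True)
s=ctrl.state(); m=ctrl.camera_model('wrist'); im=save('wrist','w9.png'); pickle.dump((m,s),open('m9.pkl','wb'))
Rt=rot(s['tcp_rot']); print(s['tool_pos'],s['tcp_rot'],s['wrist_force'])
g=cv2.cvtColor(im,cv2.COLOR_RGB2GRAY)
u=proj('wrist',[.4785,-.083,.102],m); print('exp head',u)
x,y=int(u[0])-40,int(u[1])-40; c=g[y:y+80,x:x+80]
# dark round marks on the head
th=(c<95).astype(np.uint8); n,l,st,ce=cv2.connectedComponentsWithStats(th)
for i in range(1,n):
    if 4<st[i,4]<400: p=ce[i]+[x,y]; print('blob',st[i],p,at_z('wrist',p,.102,m),Rt.T@(at_z('wrist',p,.102,m)-s['tool_pos']))
for r in ctrl.tip_of('wrist','hub_groove')[:2]: p=at_z('wrist',r['pixel'],.078,m);print(r['pixel'],r['conf'],p,Rt.T@(p-s['tool_pos']))
for r in ctrl.tip_of('wrist','keeper_1')[:3]: p=at_z('wrist',r['pixel'],s['tool_pos'][2]-.0195,m);print(r['pixel'],r['conf'],p,Rt.T@(p-s['tool_pos']))
E
```

```text
[ 0.4802 -0.2003  0.0993] [3.1398 0.0009 1.5638] [0.5024 0.1042 0.0645]
exp head [308.0991 -45.6429]
blob [74  0  6  9 41] [344.1951 -81.7073] [ 0.4901 -0.0732  0.102 ] [ 0.1271  0.009  -0.0028]
[399.6, 263.8] 0.78 [ 0.5216 -0.2049  0.0798] [-0.0044  0.0414  0.0196]
[111.3, 292.9] 0.77 [ 0.3751 -0.2201  0.0798] [-0.0206 -0.105   0.0193]
[395.4, 259.7] 0.75 [ 0.5194 -0.2027  0.0798] [-0.0021  0.0391  0.0196]
```

Call:
servo_tool(series=[[[0.01,0,0],[0,0,-0.007]],[[0.02,0,0],[0,0,-0.007]],[[0.028,0,0],[0,0,-0.007]],[[0.028,0,0],[0,0,-0.007]],[[0.028,0,0],[0,0,-0.007]]])

```text
time_s: 16.65
tool_pos: [0.4795, -0.1717, 0.0983]
tcp_rot: [3.142, 0.0, 1.572]
wrist_force: [-0.6, 0.1, -0.3]
width: 0.0202
grip_force: 49.6
```

```bash
python3 - <<'E'
from h import *
import pickle
np.set_printoptions(precision=4,suppress=True,linewidth=150)
s=ctrl.state(); m=ctrl.camera_model('wrist'); im=save('wrist','w10.png'); pickle.dump((m,s),open('m10.pkl','wb'))
Rt=rot(s['tcp_rot']); print(s['tool_pos'],s['tcp_rot'],s['wrist_force'])
g=cv2.cvtColor(im,cv2.COLOR_RGB2GRAY)
u=proj('wrist',[.4785,-.083,.102],m); print('exp head',u)
x,y=int(u[0])-35,max(int(u[1])-35,0); c=g[y:y+70,x:x+70]
th=(c<95).astype(np.uint8); n,l,st,ce=cv2.connectedComponentsWithStats(th)
for i in range(1,n):
    if 4<st[i,4]<400: p=ce[i]+[x,y]; print('blob',st[i],p,at_z('wrist',p,.102,m),Rt.T@(at_z('wrist',p,.102,m)-s['tool_pos']))
zt=s['tool_pos'][2]-.0125
for row in (130,145,160): print(row,g[row,270:362:1])
E
```

```text
[ 0.4795 -0.1717  0.0983] [3.1416 0.0003 1.5719] [-0.61    0.0798 -0.3187]
exp head [313.257   48.8755]
blob [10  0  7  4 19] [290.5789  14.0526] [ 0.4709 -0.0722  0.102 ] [ 0.0995 -0.0086 -0.0037]
blob [53 27 10 11 88] [335.0909  44.9318] [ 0.486  -0.0817  0.102 ] [ 0.09    0.0066 -0.0037]
blob [ 29  28  16  18 240] [314.4042  49.4   ] [ 0.4789 -0.0832  0.102 ] [ 0.0885 -0.0006 -0.0037]
blob [ 0 57  8 13 42] [280.2143  78.1429] [ 0.4668 -0.0925  0.102 ] [ 0.0792 -0.0127 -0.0037]
130 [147 149 150 149 148 147 146 145 147 148 149 148 148 149 150 146 134 109  77  67  72  71  71  71  71  71  71  71  71  71  71  70  73  80  91 104 113
 128 142 143 140 148 168 169 166 164 165 166 166 167 166 166 167 167 166 164 163 164 165 165 164 164 165 165 165 153 115  69  69  66  91 127 141 148
 148 148 148 147 146 145 144 145 148 150 149 148 147 145 145 146 147 148]
145 [146 148 150 151 149 148 146 145 146 148 149 149 148 149 150 150 150 150 148 142 123  93  98 114 114 114 115 116 115 115 115 115 116 116 116 116 116
 116 116 115 115 115 115 126 152 168 169 166 164 165 166 166 167 167 167 168 167 166 165 165 165 166 165 165 165 166 156 126 114 140 145 146 147 147
 148 148 149 147 146 145 144 147 149 150 148 147 146 144 145 146 147 148]
160 [147 147 149 151 151 149 148 145 145 147 149 150 149 149 149 149 149 149 148 144 138 113 112 164 166 167 165 164 162 163 164 166 169 170 168 165 163
 162 163 165 169 171 170 166 166 167 167 169 171 170 170 169 169 169 169 167 164 163 165 167 168 170 170 170 171 171 159 127 113 140 146 146 146 147
 147 147 148 146 146 144 144 147 149 149 148 147 145 144 145 146 148 149]
```

Call:
servo_tool(series=[[[0.005,-0.0008,-0.0007],[0,0,0]],[[0.01,-0.0008,-0.0007],[0,0,0]],[[0.015,-0.0008,-0.0007],[0,0,0]],[[0.02,-0.0008,-0.0007],[0,0,0]],[[0.024,-0.0008,-0.0007],[0,0,0]],[[0.024,-0.0008,-0.0007],[0,0,0]]])

```text
time_s: 17.3
tool_pos: [0.4788, -0.1472, 0.099]
tcp_rot: [3.142, -0.0, 1.572]
wrist_force: [0.2, 0.1, -0.4]
width: 0.0202
grip_force: 49.6
```

Call:
servo_tool(series=[[[0.004,0,0],[0,0,0]],[[0.008,0,0],[0,0,0]],[[0.012,0,0],[0,0,0]],[[0.016,0,0],[0,0,0]],[[0.019,0,0],[0,0,0]],[[0.019,0,0],[0,0,0]]])

```text
time_s: 17.9
tool_pos: [0.4788, -0.1285, 0.099]
tcp_rot: [3.142, -0.0, 1.572]
wrist_force: [-0.6, -0.1, 0.6]
width: 0.0201
grip_force: 49.6
```

Call:
servo_tool(series=[[[0.001,0,0],[0,0,0]],[[0.002,0,0],[0,0,0]],[[0.003,0,0],[0,0,0]],[[0.003,0,0],[0,0,0]],[[0.003,0,0],[0,0,0]]])

```text
time_s: 18.4
tool_pos: [0.4787, -0.1261, 0.099]
tcp_rot: [3.142, 0.0, 1.571]
wrist_force: [-1.0, -0.3, -0.8]
width: 0.0207
grip_force: 49.6
```

Call:
servo_tool(series=[[[0.0004,0,0.0007],[0,0,0]],[[0.0004,0,0.0013],[0,0,0]],[[0.0004,0,0.0015],[0,0,0]],[[0.0004,0,0.0015],[0,0,0]]])

```text
time_s: 18.8
tool_pos: [0.4788, -0.1257, 0.0978]
tcp_rot: [3.142, 0.0, 1.571]
wrist_force: [-0.7, 0.1, 2.9]
width: 0.0204
grip_force: 50.0
```

Call:
servo_tool(series=[[[0,0,0],[0,0,0]],[[0,0,0],[0,0,0]],[[0,0,0],[0,0,0]],[[0,0,0],[0,0,0]],[[0,0,0],[0,0,0]],[[0,0,0],[0,0,0]]], jaw=0.4)

```text
time_s: 19.4
tool_pos: [0.4787, -0.1256, 0.0975]
tcp_rot: [-3.142, 0.0, 1.571]
wrist_force: [-0.0, 0.1, 0.5]
width: 0.0511
grip_force: 0.0
```

Call:
servo_tool(series=[[[-0.005,0,-0.02],[0,0,0]],[[-0.03,0,-0.06],[0,0,0]],[[-0.05,0,-0.08],[0,0,0]],[[-0.05,0,-0.08],[0,0,0]],[[-0.05,0,-0.08],[0,0,0]]])

```text
time_s: 19.9
tool_pos: [0.4784, -0.1755, 0.1773]
tcp_rot: [-3.142, -0.0, 1.57]
wrist_force: [0.3, 0.3, 0.2]
width: 0.0508
grip_force: 0.0
```

```bash
python3 - <<'E'
from h import *
np.set_printoptions(precision=4,suppress=True)
s=ctrl.state(); m=ctrl.camera_model('wrist'); im=save('wrist','w11.png')
print(s['tool_pos'],s['tcp_rot'])
for q,z in [('hub_groove',.078),('keeper_1',.078),('boss_top',.078),('counter',0)]:
    for r in ctrl.tip_of('wrist',q)[:4]: print(q,np.round(r['pixel'],1),round(r['conf'],2),at_z('wrist',r['pixel'],z,m))
for r in ctrl.silhouettes('wrist','keeper_1')[:4]:
    ys,xs=np.nonzero(r['mask']); c=cv2.minAreaRect(np.c_[xs,ys].astype(np.float32)); P=[at_z('wrist',p,.085,m)[:2] for p in cv2.boxPoints(c)]
    print('sil',round(r['conf'],2),len(xs),np.array(P).round(4).tolist())
E
```

```text
[ 0.4784 -0.1755  0.1773] [-3.1415 -0.0003  1.5699]
hub_groove [313.7  78.6] 0.88 [ 0.4769 -0.0849  0.078 ]
keeper_1 [378.4 247.6] 0.93 [ 0.5259 -0.2059  0.078 ]
keeper_1 [166.3 272.9] 0.7 [ 0.3606 -0.2271  0.078 ]
counter [315.3  87.9] 0.96 [ 0.4777 -0.084   0.    ]
sil 0.85 5282 [[0.4529, -0.0608], [0.5027, -0.0602], [0.5065, -0.1403], [0.4515, -0.1411]]
sil 0.78 1497 [[0.4817, -0.1962], [0.5447, -0.1924], [0.5489, -0.2241], [0.4835, -0.2283]]
sil 0.59 2111 [[0.3342, -0.2345], [0.3595, -0.1798], [0.3934, -0.1922], [0.37, -0.2485]]
sil 0.53 34 [[0.4848, -0.1928], [0.5009, -0.1928], [0.5009, -0.1944], [0.4848, -0.1944]]
```

```bash
python3 -c "
from h import *
print(ctrl.close_job())"
```

```text
the job is handed in; nothing more can be done
None
```

I handed the job in at about 20 s: the sprocket is seated on the hub's flange, keeper_1 is in the groove to within about 1 mm by the wrist camera, and the other three keepers have dropped in the dispenser; I viewed 13 pictures, over the limit of 10.

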